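# Set the fume extractor to high and start it

### The arm

A 7-joint arm with a two-finger parallel gripper is mounted at the origin on the work surface; the furniture and walls round the work are solid. World frame = base frame: x ahead of the robot, y to its left, z up, the work surface at z = 0. Lengths are in mm, angles in rad, forces in N, time in s.
With the tool pointing down it reaches from about 400 to 850 mm from the base axis. Payload 4.4 kg.
Tool frame: the origin (TCP) lies at the very end of the fingers, on their centre line; the grasp point (between the pads) lies 19 mm behind it; z points along the fingers, y is the line along which they close (so a half turn about z gives the same grasp; the last joint's range is limited). The gripper opens to 94 mm and grips with 3 to 60 N. Pads are 16 mm wide; open, the fingers measure 119 mm over their backs; the gripper's body (75 mm by 177 mm) begins 78 mm behind the grasp point.
Start: joints at [-1.245, 0.628, 0.038, 1.517, -0.027, 0.996, -0.02], TCP at [248.181, 600.77, 205.478] pointing down, gripper open.
Joint ranges: [-3.06, 3.06], [-0.37, 2.12], [-1.25, 1.32], [0.18, 2.47], [-1.1, 4.24], [0.23, 1.98], [-2.94, 2.94]. Speed limits (rad/s): [2.57, 2.57, 3.14, 3.14, 3.14, 3.14, 3.14].

### API

Orientations are given as a 3x3 rotation matrix whose columns are the frame's x, y, z axes.
In Python, from rig import sense, grab_frame, calibration, finish_job gives the robot as it stands.
- The arm moves only by the tool move_arm, never from a script. Its argument "commands" is a list of rows, each a list of 5 numbers: the shift along the tool's x, y, z in mm, then the turn about the tool's z in rad, then the opening, from 0 (shut) to 1 (fully open). In form: [[dx, dy, dz, spin, gripper], ...]. A call has 1 to 5 rows; each row is the pose to reach, as a shift and turn from the pose commanded when the call began, along the tool's axes at that moment; what a row does not reach only later rows make up. A row lasts 1/10 s, in which the tool goes at most 50 mm and 8.59 degrees, less where a joint would pass 70% of its speed; a pose out of reach is approached as far as the arm can. A call with a gripper value outside its range is refused whole. The fingers move at their own pace and stop on an object; the grip force is fixed at half the most. Time passes only in rows, so rows that repeat a pose let the fingers close. It gives the time, the measured TCP pose, the force, the opening and the grip force at its end, in the units of the state.
- sense(): the state, without advancing time (a new reading comes with each control period).
- grab_frame(name): name is "scene" or "top"; returns (picture, depth): 400x640x3 uint8, red, green, blue; 400x640 float32, mm along the optical axis (not along the pixel's ray), 0 where there is no reading.
- calibration(name): a dict with "camera_matrix" (3x3 intrinsics, pixels), "rvec" (rotation vector, rad) and "tvec" (3), from world to camera coordinates, as OpenCV has them. Camera axes: x right, y down, z forward; pixel columns grow to the right and rows downward; lengths in mm; the calibration is good to about 2 mm. A picture is of the moment at which its call begins. calibration takes no time and is no camera call.
- finish_job(): hands the job in; it is judged then, once.
The state is a dict: "time": time; "q": joint angles; "qd": joint speeds; "tau": joint torques, N m; "tcp_pos": TCP position; "orientation": TCP orientation; "wrist_force": force on the tool from outside, world axes, zero at the start; "moment": the same for the moment, N m; "width": finger opening in mm; "finger_force": force on a finger pad.
Only numpy, scipy, OpenCV 4.12 (cv2) and the standard library are available. Lean on these libraries where they do the work, as an engineer would, in place of code of your own. Each camera call takes 0.05 s, during which the arm holds its last target. There are 200 camera calls.

### The job

Get the fume extractor going at full speed: with the fingertips, push the orange lever on the grey speed controller past its first click (low) all the way to the high stop at the three green bars, and only then press the green start button fully down and let it go. Do not press the red button, do not lift, tip or shove the two boxes out of place, leave the things standing round them alone, and finish with the hand clear.

Things in the scene. Friction and masses are not known exactly. Their poses are not given: they have to be found in the camera images.
- controller: speed controller of the fume extractor: loose grey box on rubber feet with an aluminium top plate, 80 (x) x 190 (y) x 50 high, 2.2 kg. Origin: centre of its underside, z up; the one-bar mark (off) is towards +y, the three-bar mark (high) towards -y. The lever's slot runs along its y axis in the middle of the flat top (z = 50)
- lever_knob (a point): middle of the lever's orange knob, 24.5 above the controller's top plate (74.5 above the table). The knob is 28 (controller x) x 12 (controller y) x 33 high, spanning 8 to 41 above the plate. Moves with the lever
- speed (a joint): lever, in m, grows to the controller's -y: 0 = off (knob 22.5 mm to +y of the middle), 0.019 to 0.033 = low detent (middle, two bars; free play), 0.045 = high stop (22.5 mm to -y, three green bars). Leaving off and leaving low each take a push of about 5 N; let go before 0.0375 it springs back into low, past about 0.0385 it snaps on to 0.0425 or more and stays. Starts within 4 mm of off
- station: start/stop station: loose grey box with a yellow top plate, 80 (x) x 130 (y) x 42 high, 1.2 kg. Origin: centre of its underside, z up. The green start button is at y = +33, the red stop button at y = -33, both at x = 0. Station and controller may stand either way round, left or right
- start (a joint): green start button (round, 30 across, on top of the station), in m: 0 = released, 0.006 = fully down (about 5 N). It springs back
- start_top (a point): centre of the top face of the green button, 64 above the table when released; press straight down here
- stop (a joint): red stop button beside it, same kind, in m: 0 = released, 0.006 = fully down
- spool: bystander, to be left alone: spool of solder with dark blue flanges, 48 across, 40 high (mm); origin: centre of its underside
- tape: bystander, to be left alone: yellow roll of tape lying flat, 60 across, 18 high (mm); origin: centre of its underside
- adapter: bystander, to be left alone: white USB wall adapter, 63x34x26 (mm); origin: centre of its underside
- flux: bystander, to be left alone: small flux bottle with red needle cap, 28 across, 94 high (mm); origin: centre of its underside
- jar: bystander, to be left alone: clear jar of small hardware with a pale lid, 64 across, 45 high (mm); origin: centre of its underside

How it is judged:
By the outcome, as a careful person would: the job done as asked, in the order asked, and still so for the second after the job is handed in, with the robot touching nothing.
It also fails if it takes over 51 s, if anything falls off the work surface, if the arm or the gripper's body presses on something with over 40 N, if the wrist force passes 120 N, or if a joint passes its speed limit or range.

## Working session

There is one attempt and no reset: what is moved stays moved. The work goes in short steps, Python scripts to look and compute and a tool call to move; the robot and the scene stay as the last step left them, time stands still between calls to the robot, and variables do not carry over. Pictures are saved under pics/ and viewed, at most 10 in all, crops included, and the job is handed in when it is done.

Besides the shell and the picture viewer there is one more tool, called after "Request:" by a JSON object that holds its "api" and its "payload", one argument or row to a line. move_arm: Moves the arm, as the interface text tells. Its arguments: {"type":"object","properties":{"commands":{"type":"array","items":{"type":"array","items":{"type":"number"}}}},"required":["commands"]}

```bash
mkdir -p pics
cat > h.py <<'E'
import numpy as np, cv2
from rig import sense, grab_frame, calibration, finish_job
def cam(n):
    c=calibration(n); K=np.array(c["camera_matrix"],float); R=cv2.Rodrigues(np.array(c["rvec"],float))[0]; t=np.array(c["tvec"],float).reshape(3)
    return K,R,t
def ray(n,uv,z):
    K,R,t=cam(n); d=R.T@np.linalg.solve(K,[uv[0],uv[1],1.]); o=-R.T@t
    return o+d*(z-o[2])/d[2]
def cloud(n,D):
    K,R,t=cam(n); v,u=np.mgrid[:D.shape[0],:D.shape[1]]
    P=np.stack([(u-K[0,2])*D/K[0,0],(v-K[1,2])*D/K[1,1],D],-1)
    return (P-t)@R
def save(n,f):
    I,D=grab_frame(n); cv2.imwrite(f,I[...,::-1]); np.savez(''+n,I=I,D=D); return I,D
E
python3 - <<'E'
from h import *
for n in("scene","top"):
    save(n,f"pics/{n}0.png"); K,R,t=cam(n); print(n,-R.T@t,R[2])
s=sense(); print(s)
E
```

```text
scene [-122.72419196 -978.04933167  746.75967482] [ 0.43634449  0.74859164 -0.49921342]
top [ 354.71535992   50.24083204 1148.39637059] [ 0.13161276 -0.03400218 -0.99071789]
{'time': 0.1, 'q': array([-1.2447734 ,  0.62920049,  0.0384301 ,  1.5182162 , -0.02700788,
        0.99626695, -0.02001013]), 'qd': array([ 0.00084655, -0.00094798,  0.00054379, -0.00247551,  0.00071991,
       -0.00105653,  0.00018756]), 'tau': array([ 3.05269808e-03, -5.50784540e+01,  1.14763688e+00, -1.87113243e+01,
       -5.22194069e-02,  1.92943553e-02,  3.74603098e-05]), 'tcp_pos': array([247.9656914 , 600.24284479, 204.69678939]), 'orientation': array([[-9.24213938e-01,  3.81874627e-01, -6.04596235e-04],
       [ 3.81875105e-01,  9.24212796e-01, -1.45310618e-03],
       [ 3.87119577e-06, -1.57386124e-03, -9.99998761e-01]]), 'wrist_force': array([-0.12662643, -0.57324627, -0.14682319]), 'moment': array([-0.03880551, -0.01885087, -0.03302395]), 'finger_force': 0.0, 'width': 93.92340473643772}
```

View pics/scene0.png

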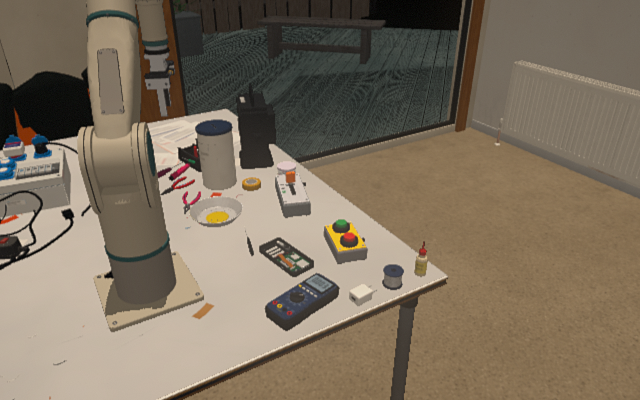

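View pics/top0.png

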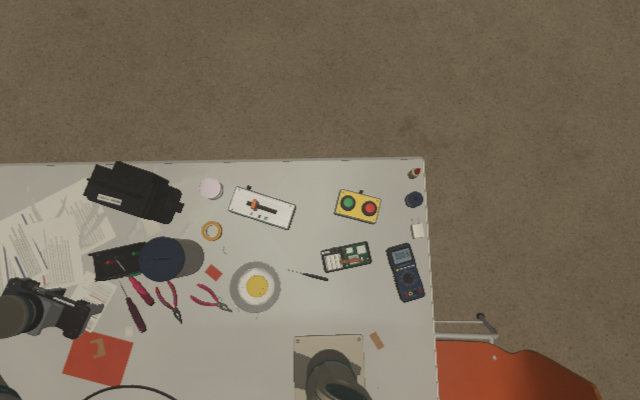

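The scene view shows the controller at about (292,195) and the station at (345,242). In the top view the controller is at (262,207) with its knob near (255,204), the green button at (348,202) and the red at (369,208). Next I'll measure them and zoom in on the bar marks.

```bash
cat > m.py <<'E'
from h import *
def run():
    for n in("scene","top"):
        z=np.load(n+'.npz'); I,D=z['I'],z['D']; P=cloud(n,D); H=cv2.cvtColor(I,cv2.COLOR_RGB2HSV); h,s,v=cv2.split(H)
        reg=(P[...,0]>380)&(P[...,0]<800)&(abs(P[...,1])<450)&(D>0)
        M={'orange':(h>5)&(h<18)&(s>120)&(P[...,2]>50)&(P[...,2]<105),'green':(h>45)&(h<85)&(s>120)&(P[...,2]>42)&(P[...,2]<80),
        'red':((h<5)|(h>174))&(s>140)&(P[...,2]>42)&(P[...,2]<80),'yellow':(h>20)&(h<32)&(s>120)&(P[...,2]>30)&(P[...,2]<52),
        'ctop':(s<60)&(P[...,2]>43)&(P[...,2]<57)}
        for k,m in M.items():
            m=(m&reg).astype(np.uint8); c,l,st,ce=cv2.connectedComponentsWithStats(m)
            if k=='ctop': l=(cv2.connectedComponentsWithStats(cv2.morphologyEx(m,cv2.MORPH_CLOSE,np.ones((5,5)))))[1]; st=np.array([[0]*4+[(l==i).sum()] for i in range(l.max()+1)])
            for i in range(1,len(st)):
                if st[i][4]<12: continue
                Q=P[l==i]; r=cv2.minAreaRect(Q[:,:2].astype(np.float32))
                vv,uu=np.nonzero(l==i)
                print(n,k,st[i][4],'px',uu.mean().round(1),vv.mean().round(1),'med',np.median(Q,0).round(1),'z5-95',np.percentile(Q[:,2],[5,95]).round(1),'rect',np.round(r[0],1),np.round(r[1],1),round(r[2],1))
if __name__=='__main__': run()
E
python3 m.py
python3 -c "
import cv2,numpy as np
a=cv2.imread('pics/top0.png')[175:240,200:390];b=cv2.imread('pics/scene0.png')[155:225,240:380]
a=cv2.resize(a,None,fx=4.2,fy=4.2,interpolation=2);b=cv2.resize(b,None,fx=4,fy=4,interpolation=2)
o=np.zeros((a.shape[0]+b.shape[0],800,3),np.uint8);o[:a.shape[0],:a.shape[1]]=a;o[a.shape[0]:,:b.shape[1]]=b;cv2.imwrite('pics/z.png',o)"
```

```text
scene orange 98 px 290.0 176.5 med [485.2 201.6  77. ] z5-95 [61.4 92. ] rect [485.1 202.3] [15.7 25.1] 66.9
scene orange 12 px 351.0 233.1 med [ 480.7 -126.1   63.8] z5-95 [59.1 65.5] rect [ 481.8 -125.3] [ 9.9 24.1] 21.1
scene green 35 px 341.0 221.9 med [487.2 -71.6  64.3] z5-95 [62.3 66.8] rect [488.5 -71.6] [20. 21.] 24.2
scene red 79 px 348.7 236.8 med [ 467.1 -136.8   63.2] z5-95 [56.2 65.7] rect [ 468.1 -133.8] [26.8 24.9] 82.6
scene red 38 px 422.4 251.1 med [ 576.3 -281.6   68.7] z5-95 [60.2 75. ] rect [ 576.5 -280.8] [12.  11.9] 48.1
scene yellow 340 px 344.0 238.0 med [ 464.3 -106.    42.2] z5-95 [40.  44.4] rect [ 479.8 -100.3] [125.1  71.8] 74.2
scene yellow 39 px 420.7 264.0 med [ 570.  -286.3   36. ] z5-95 [31.3 39.8] rect [ 570.8 -286.9] [10.9 23.7] 49.1
scene ctop 60 px 260.7 156.0 med [493.5 434.4  50. ] z5-95 [43.2 58. ] rect [502.2 434.5] [56.7 19.3] 11.9
scene ctop 902 px 290.6 186.4 med [476.8 181.3  49.3] z5-95 [43.  52.5] rect [ 241.7 -316.4] [1507.8   92.9] 64.7
scene ctop 167 px 343.8 234.5 med [471.3 -89.3  52.4] z5-95 [45.5 56. ] rect [ 203.3 -526.1] [111
[... 291 characters left out ...]
 [59.3 67. ] rect [ 469.8 -132.9] [28.4 26.8] 84.6
top yellow 553 px 357.9 205.8 med [ 476.9 -101.1   41.9] z5-95 [38.6 45.8] rect [ 478.9 -101.1] [121.4  71.9] 73.9
top ctop 353 px 209.5 187.3 med [542.8 339.3  44.1] z5-95 [40.6 47.4] rect [542.9 339.3] [61.6 61.6] 18.4
top ctop 1612 px 261.5 207.4 med [477.6 183.6  49.4] z5-95 [44.3 53.1] rect [461.3 149.7] [273.6 100.3] 63.2
top ctop 73 px 347.1 203.3 med [482.3 -66.4  53.5] z5-95 [50.4 57.9] rect [487.  -68.7] [39.  39.2] 87.4
top ctop 21 px 177.6 206.3 med [487.  429.3  49.1] z5-95 [44.8 56.3] rect [486.7 429.8] [ 2.5 28.5] 69.6
top ctop 45 px 366.8 211.4 med [ 457.2 -120.1   53.9] z5-95 [50.2 58.6] rect [422.2 -41.8] [ 37.3 225.2] 26.8
```

View pics/z.png

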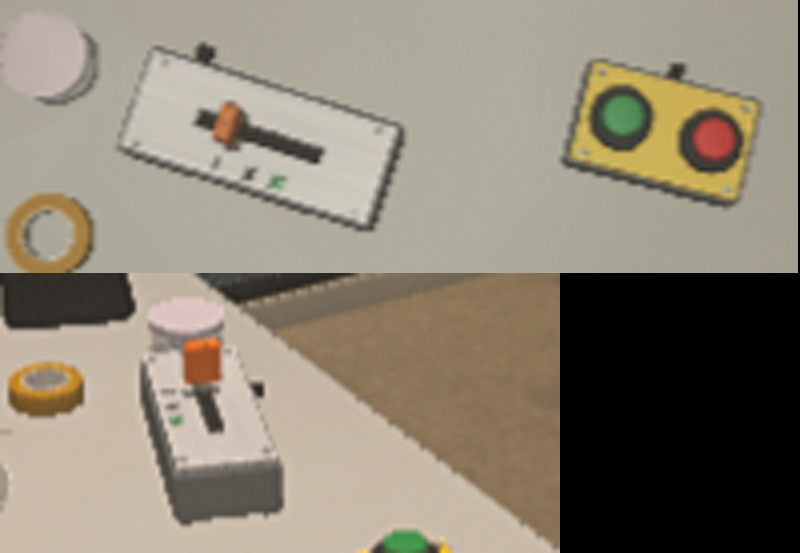

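The zoom shows the one-bar mark at the left end (+y) and the three green bars to the right, so high lies towards world −y and −x. Green is the station's left button. I'll refine the axes and work out the move in tool axes.

```bash
cat > n.py <<'E'
from h import *
from m import *
for n in("scene","top"):
    z=np.load(n+'.npz'); I,D=z['I'],z['D']; P=cloud(n,D); H=cv2.cvtColor(I,cv2.COLOR_RGB2HSV)
    m=((abs(P[...,2]-49.5)<6)&(abs(P[...,0]-478)<75)&(abs(P[...,1]-183)<115)&(H[...,1]<60)&(H[...,2]>110)).astype(np.uint8)
    m=cv2.morphologyEx(m,cv2.MORPH_OPEN,np.ones((2,2)))
    v,u=np.nonzero(m); Q=np.array([ray(n,(a,b),50)[:2] for a,b in zip(u,v)]).astype(np.float32)
    r=cv2.minAreaRect(Q); print(n,'plate',r)
    g=cv2.inRange(H,(45,100,30),(88,255,255)); c,l,st,ce=cv2.connectedComponentsWithStats(g)
    for i in range(1,c):
        p=ray(n,ce[i],64)
        if st[i][4]>20 and abs(p[0]-480)<40 and abs(p[1]+70)<40: print(n,'green',st[i],p)
s=sense(); R=np.array(s['orientation']); T=np.array(s['tcp_pos']); a=np.array([.39,.921,0])
for k,p in {'knob':[485.3,203.5,74.5],'green':[488,-69.5,64]}.items(): print(k,R.T@(np.array(p)-T))
z=np.load('top.npz'); P=cloud('top',z['D'])
for lo in(100,140,200):
    q=P[(P[...,2]>lo)&(z['D']>0)&(P[...,0]>380)&(P[...,0]<700)&(abs(P[...,1])<420)]
    print('tall>',lo,len(q), q.min(0) if len(q) else '', q.max(0) if len(q) else '')
E
python3 n.py
```

```text
scene plate ((477.21417236328125, 175.7584228515625), (190.38336181640625, 75.8127212524414), 71.16014099121094)
scene green [336 220  11   6  55] [486.12697827 -73.68050719  64.        ]
top plate ((476.981201171875, 184.04885864257812), (185.6697540283203, 76.09603881835938), 71.14864349365234)
top green [344 198   9   9  56] [487.91736602 -69.31290141  64.        ]
knob [-370.85439572 -275.83795172  130.62964619]
green [-477.60171775 -527.10045802  141.52469876]
tall> 100 130 [380.02584147 382.55609655 100.08657201] [492.94412602 419.68025056 198.92880869]
tall> 140 86 [380.02584147 382.55609655 145.3653293 ] [395.14166707 419.00076891 198.92880869]
tall> 200 0
```

Request:
{"api": "move_arm", "payload": {
  "commands": [
    [0,0,-50,0,0],
    [0,0,-100,0,0],
    [0,0,-130,-0.064,0],
    [-40,-27,-130,-0.064,0],
    [-74,-50,-130,-0.064,0]
  ]
}}

```text
time: 0.6
tcp_pos: [297.9, 525.8, 336.1]
orientation: [[-0.947, 0.32, 0.001], [0.32, 0.947, 0.001], [-0.001, 0.001, -1.0]]
wrist_force: [2.1, -0.3, 0.1]
width: 57.1
finger_force: 0.0
```

Request:
{"api": "move_arm", "payload": {
  "commands": [
    [-35,-27,0,0,0],
    [-70,-54,0,0,0],
    [-105,-81,0,0,0],
    [-140,-108,0,0,0],
    [-175,-135,0,0,0]
  ]
}}

```text
time: 1.1
tcp_pos: [420.2, 340.3, 335.3]
orientation: [[-0.947, 0.322, -0.0], [0.322, 0.947, -0.0], [0.0, -0.0, -1.0]]
wrist_force: [0.5, -0.5, 0.2]
width: 17.3
finger_force: 0.0
```

Request:
{"api": "move_arm", "payload": {
  "commands": [
    [-35,-27,0,0,0],
    [-70,-54,0,0,0],
    [-105,-82,0,0,0],
    [-105,-82,0,0,0],
    [-105,-82,0,0,0]
  ]
}}

```text
time: 1.6
tcp_pos: [492.8, 229.8, 335.1]
orientation: [[-0.946, 0.325, -0.001], [0.325, 0.946, -0.0], [0.001, -0.0, -1.0]]
wrist_force: [0.3, 0.5, -0.2]
width: 0.2
finger_force: 0.0
```

Request:
{"api": "move_arm", "payload": {
  "commands": [
    [-1,1,50,0,0],
    [-1,1,100,0,0],
    [-1,1,150,0,0],
    [-1,1,190,0,0],
    [-1,1,210,0,0]
  ]
}}

```text
time: 2.1
tcp_pos: [490.3, 232.6, 121.8]
orientation: [[-0.948, 0.319, -0.006], [0.319, 0.948, -0.002], [0.005, -0.003, -1.0]]
wrist_force: [-0.5, -0.4, -0.3]
width: 0.4
finger_force: 0.0
```

Request:
{"api": "move_arm", "payload": {
  "commands": [
    [0,0,10,0,0],
    [0,0,20,0,0],
    [0,0,20,0,0]
  ]
}}

```text
time: 2.4
tcp_pos: [493.5, 232.1, 105.1]
orientation: [[-0.947, 0.321, -0.001], [0.321, 0.947, 0.0], [0.001, -0.0, -1.0]]
wrist_force: [-0.4, 0.2, 0.6]
width: 0.4
finger_force: 0.0
```

Run:
```python
from h import *
I,D=save("scene","pics/s1.png"); J,D=save("top","pics/t1.png")
a=cv2.resize(I[110:230,230:340],None,fx=3.6,fy=3.6,interpolation=2);b=cv2.resize(J[170:290,200:310],None,fx=3.6,fy=3.6,interpolation=2)
cv2.imwrite('pics/z1.png',np.hstack([a,b])[...,::-1])
s=sense();print(s['tcp_pos'],s['wrist_force'])
```

```text
[494.48077115 232.04119466 106.33044432] [-1.30397235  0.63110585  0.09763011]
```

View pics/z1.png

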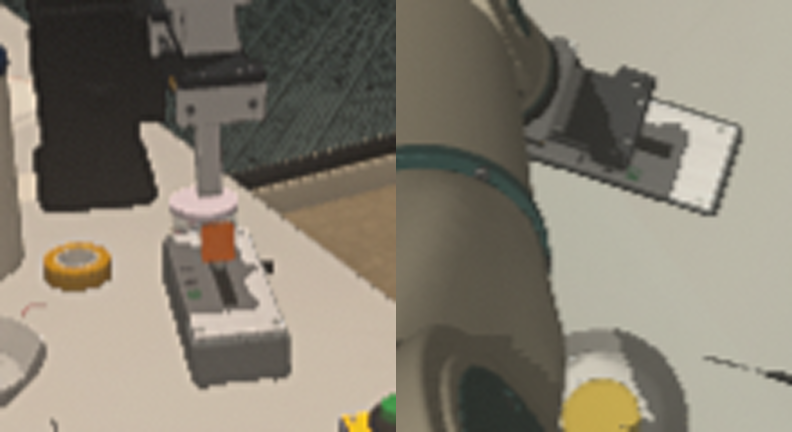

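In both views the closed fingers hang behind the knob on its +y side, in line with the slot. Lowering, then pushing.

Request:
{"api": "move_arm", "payload": {
  "commands": [
    [0,0,15,0,0],
    [0,0,30,0,0],
    [0,0,37,0,0],
    [0,0,37,0,0],
    [0,0,37,0,0]
  ]
}}

```text
time: 3.0
tcp_pos: [494.5, 231.6, 69.2]
orientation: [[-0.947, 0.322, 0.001], [0.322, 0.947, 0.001], [-0.001, 0.001, -1.0]]
wrist_force: [1.1, -0.6, -0.6]
width: 0.7
finger_force: 0.0
```

Request:
{"api": "move_arm", "payload": {
  "commands": [
    [0,-2,0,0,0],
    [0,-4,0,0,0],
    [0,-6,0,0,0],
    [0,-7,0,0,0],
    [0,-8,0,0,0]
  ]
}}

```text
time: 3.5
tcp_pos: [491.5, 223.7, 68.6]
orientation: [[-0.947, 0.322, 0.0], [0.322, 0.947, 0.0], [-0.0, 0.0, -1.0]]
wrist_force: [0.5, 0.1, 0.4]
width: 0.2
finger_force: 0.1
```

Request:
{"api": "move_arm", "payload": {
  "commands": [
    [0,-2,0,0,0],
    [0,-4,0,0,0],
    [0,-6,0,0,0],
    [0,-8,0,0,0],
    [0,-8,0,0,0]
  ]
}}

```text
time: 4.0
tcp_pos: [489.5, 218.0, 68.7]
orientation: [[-0.947, 0.321, 0.002], [0.321, 0.947, 0.003], [-0.001, 0.003, -1.0]]
wrist_force: [2.0, 4.1, -2.0]
width: 0.4
finger_force: 2.3
```

Request:
{"api": "move_arm", "payload": {
  "commands": [
    [0,-3,0,0,0],
    [0,-6,0,0,0],
    [0,-9,0,0,0],
    [0,-12,0,0,0],
    [0,-15,0,0,0]
  ]
}}

```text
time: 4.5
tcp_pos: [483.5, 201.2, 68.4]
orientation: [[-0.947, 0.322, -0.001], [0.322, 0.947, -0.001], [0.001, -0.001, -1.0]]
wrist_force: [0.4, -0.6, -0.5]
width: 0.5
finger_force: 0.3
```

Request:
{"api": "move_arm", "payload": {
  "commands": [
    [0,-3,0,0,0],
    [0,-6,0,0,0],
    [0,-9,0,0,0],
    [0,-12,0,0,0],
    [0,-12,0,0,0]
  ]
}}

```text
time: 5.0
tcp_pos: [480.0, 190.4, 68.4]
orientation: [[-0.947, 0.322, -0.0], [0.322, 0.947, -0.0], [0.0, -0.0, -1.0]]
wrist_force: [-0.2, -0.1, -0.1]
width: 0.6
finger_force: 0.1
```

Run:
```python
from h import *
import m
I,D=save("scene","pics/s2.png")
s=sense();print(s['tcp_pos'],s['wrist_force'])
p=np.array(s['tcp_pos'])[:2]-[477.1,183.5]; print('axis',p@[.323,.946],'lat',p@[.946,-.323])
save("top","pics/t2.png")
import subprocess; print(subprocess.run("python3 m.py|grep -E 'orange|yellow'; python3 n.py | grep plate",shell=True,capture_output=True,text=True).stdout)
```

```text
[479.90853473 189.99370808  68.4520163 ] [ 0.1609214  -0.69023657 -0.42928674]
axis 7.0502045635289585 lat 0.5594061481217268
scene orange 93 px 292.0 182.4 med [473.6 167.9  75.3] z5-95 [60.3 89.8] rect [472.6 167.7] [18.1 23.9] 47.6
scene orange 12 px 351.0 233.1 med [ 481.2 -126.4   63.6] z5-95 [58.1 65.9] rect [ 480.3 -124.7] [10.4 24.1] 30.1
scene yellow 340 px 344.1 238.0 med [ 464.2 -106.3   42.3] z5-95 [39.9 44.5] rect [ 479.4 -100. ] [122.7  72.3] 74.1
scene yellow 41 px 420.8 264.0 med [ 569.9 -287.9   36.2] z5-95 [30.5 40.1] rect [ 571.5 -286.2] [10.  23.6] 51.1
top yellow 551 px 358.0 205.8 med [ 476.1 -101.3   41.9] z5-95 [38.5 46. ] rect [ 478.6 -101.1] [121.1  71.5] 74.0
scene plate ((479.22186279296875, 175.95245361328125), (188.5534210205078, 72.50119018554688), 70.84384155273438)
top plate ((455.79730224609375, 104.34010314941406), (17.524709701538086, 64.49114990234375), 66.79920196533203)
```

Request:
{"api": "move_arm", "payload": {
  "commands": [
    [0,-1,0,0,0],
    [0,-2,0,0,0],
    [0,-3,0,0,0],
    [0,-4,0,0,0],
    [0,-4,0,0,0]
  ]
}}

```text
time: 5.6
tcp_pos: [478.8, 186.6, 68.5]
orientation: [[-0.947, 0.322, -0.0], [0.322, 0.947, -0.0], [0.0, -0.0, -1.0]]
wrist_force: [-0.6, 0.5, -0.1]
width: 0.4
finger_force: 0.0
```

Request:
{"api": "move_arm", "payload": {
  "commands": [
    [0,-1,0,0,0],
    [0,-2,0,0,0],
    [0,-3,0,0,0],
    [0,-3,0,0,0],
    [0,-3,0,0,0]
  ]
}}

```text
time: 6.1
tcp_pos: [478.2, 184.7, 68.5]
orientation: [[-0.947, 0.322, 0.001], [0.322, 0.947, 0.001], [-0.0, 0.001, -1.0]]
wrist_force: [0.4, 2.3, -0.2]
width: 0.3
finger_force: 1.4
```

Request:
{"api": "move_arm", "payload": {
  "commands": [
    [0,-1,0,0,0],
    [0,-1,0,0,0],
    [0,-2,0,0,0],
    [0,-2,0,0,0]
  ]
}}

```text
time: 6.5
tcp_pos: [478.1, 184.5, 68.6]
orientation: [[-0.947, 0.321, 0.002], [0.321, 0.947, 0.003], [-0.001, 0.004, -1.0]]
wrist_force: [0.8, 6.8, -3.3]
width: 0.2
finger_force: 3.4
```

Request:
{"api": "move_arm", "payload": {
  "commands": [
    [0,-1,0,0,0],
    [0,-1,0,0,0],
    [0,-2,0,0,0],
    [0,-2,0,0,0]
  ]
}}

```text
time: 6.9
tcp_pos: [478.1, 184.4, 68.7]
orientation: [[-0.947, 0.32, 0.004], [0.32, 0.947, 0.005], [-0.002, 0.006, -1.0]]
wrist_force: [2.4, 10.8, -5.6]
width: 0.6
finger_force: 5.1
```

Run:
```python
from h import *
I,D=save("scene","pics/s3.png")
s=sense();print(s['tcp_pos'],s['wrist_force'])
p=np.array(s['tcp_pos'])[:2]-[477.1,183.5]; print('axis',p@[.323,.946],'lat',p@[.946,-.323])
import subprocess; print(subprocess.run("python3 m.py|grep -E 'scene orange'; python3 n.py | grep plate",shell=True,capture_output=True,text=True).stdout)
cv2.imwrite('pics/z3.png',cv2.resize(I[110:230,230:340],None,fx=5,fy=5,interpolation=2)[...,::-1])
```

```text
[478.13949664 184.42544163  68.65961756] [ 3.39709167  8.98202464 -4.60836158]
axis 1.2112252002432013 lat 0.6844461774282681
scene orange 96 px 292.3 183.4 med [471.1 161.8  76. ] z5-95 [60.6 90.3] rect [471.7 162.2] [11.9 26.7] 78.0
scene plate ((479.05926513671875, 176.25071716308594), (188.3138427734375, 72.74384307861328), 71.26729583740234)
top plate ((455.79730224609375, 104.34010314941406), (17.524709701538086, 64.49114990234375), 66.79920196533203)
```

View pics/z3.png

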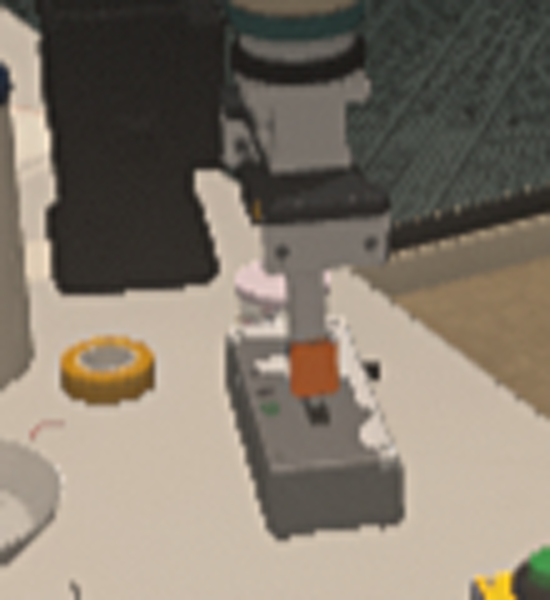

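The knob has moved 42 mm in the scene view and sits beside the green bars. It takes 10 N without moving, so it is at the high stop, and the box hasn't shifted. Backing off, then up.

Request:
{"api": "move_arm", "payload": {
  "commands": [
    [0,6,0,0,0],
    [0,14,0,0,0],
    [0,14,-30,0,0],
    [0,14,-70,0,0],
    [0,14,-70,0,0]
  ]
}}

```text
time: 7.45
tcp_pos: [484.0, 193.9, 142.4]
orientation: [[-0.946, 0.323, 0.007], [0.323, 0.946, 0.002], [-0.006, 0.004, -1.0]]
wrist_force: [-0.0, -0.3, -0.5]
width: 0.4
finger_force: 0.0
```

Run:
```python
from h import *
I,D=save("scene","pics/s4.png")
s=sense();print(s['tcp_pos'],s['orientation'],s['wrist_force'])
import subprocess; print(subprocess.run("python3 m.py|grep -E 'scene (orange|red|yellow)'; python3 n.py | grep plate",shell=True,capture_output=True,text=True).stdout)
print(s['orientation'].T@(np.array([487.5,-70.5,64])-s['tcp_pos']))
```

```text
[482.63323102 193.5233862  140.499462  ] [[-0.94654434  0.32254911  0.00398563]
 [ 0.32255552  0.94654994  0.00106893]
 [-0.00342781  0.00229737 -0.99999149]] [-0.51976158  0.17329896 -0.2190049 ]
scene orange 97 px 292.3 183.4 med [471.1 161.8  75.2] z5-95 [60.5 90.9] rect [472.2 163.6] [15.5 26.4] 63.0
scene red 78 px 348.8 236.8 med [ 467.7 -136.4   62.7] z5-95 [56.  65.3] rect [ 469.5 -133.8] [25.9 24.9] 10.5
scene red 38 px 422.4 251.1 med [ 575.9 -281.1   68.6] z5-95 [58.4 76.6] rect [ 575.4 -280.5] [ 9.3 13.9] 27.0
scene yellow 336 px 344.1 238.0 med [ 464.9 -106.4   42.1] z5-95 [39.7 44.3] rect [ 479.1 -100.9] [124.6  71.3] 73.3
scene yellow 40 px 420.8 264.0 med [ 570.9 -286.    35.3] z5-95 [30.5 40.6] rect [ 572.2 -285.2] [11.5 23.9] 43.9
scene plate ((479.06268310546875, 176.1317138671875), (189.02999877929688, 72.44577026367188), 71.0501708984375)
top plate ((455.79730224609375, 104.34010314941406), (17.524709701538086, 64.49114990234375), 66.79920196533203)

[ -89.50658622 -248.51729728   76.23598603]
```

Request:
{"api": "move_arm", "payload": {
  "commands": [
    [-17,-45,0,0,0],
    [-34,-90,0,0,0],
    [-51,-135,0,0,0],
    [-68,-180,0,0,0],
    [-82,-225,0,0,0]
  ]
}}

```text
time: 8.0
tcp_pos: [485.2, -48.2, 137.4]
orientation: [[-0.947, 0.322, -0.002], [0.322, 0.947, -0.0], [0.002, -0.001, -1.0]]
wrist_force: [0.7, -0.5, -0.1]
width: 0.5
finger_force: 0.0
```

Request:
{"api": "move_arm", "payload": {
  "commands": [
    [-7,-23,0,0,0],
    [-7,-23,20,0,0],
    [-7,-23,40,0,0],
    [-7,-23,45,0,0],
    [-7,-23,45,0,0]
  ]
}}

```text
time: 8.5
tcp_pos: [484.1, -70.0, 92.2]
orientation: [[-0.947, 0.322, -0.004], [0.322, 0.947, 0.0], [0.003, -0.001, -1.0]]
wrist_force: [0.4, -0.4, -0.2]
width: 0.7
finger_force: 0.0
```

Run:
```python
from h import *
I,D=save("scene","pics/s5.png"); J,_=save("top","pics/t5.png")
s=sense();print(s['tcp_pos'],s['wrist_force'],s['orientation'].T@(np.array([487.8,-69.8,64])-s['tcp_pos']))
a=cv2.resize(I[170:270,290:390],None,fx=4,fy=4,interpolation=2);b=cv2.resize(J[160:260,300:400],None,fx=4,fy=4,interpolation=2)
cv2.imwrite('pics/z5.png',np.hstack([a,b])[...,::-1])
```

```text
[485.51050652 -69.89404314  93.56286418] [ 0.27342967 -0.70571034 -0.05769935] [-2.14521017  0.83091863 29.56215843]
```

View pics/z5.png

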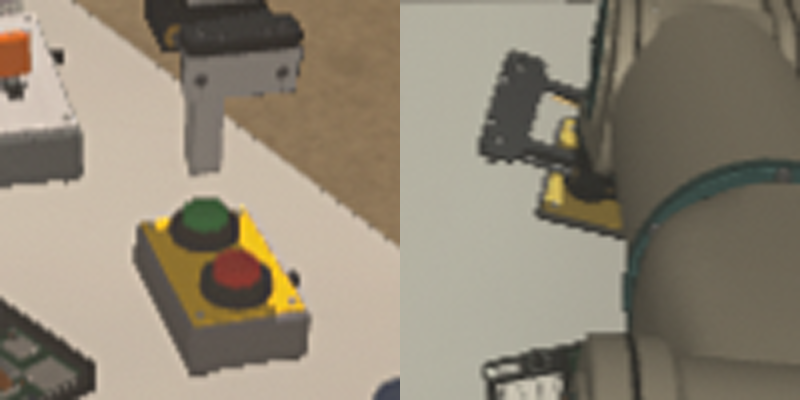

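The closed fingertips are directly above the green button and well clear of the red one. Pressing slowly.

Request:
{"api": "move_arm", "payload": {
  "commands": [
    [-2,1,10,0,0],
    [-2,1,20,0,0],
    [-2,1,26,0,0],
    [-2,1,29,0,0],
    [-2,1,30,0,0]
  ]
}}

```text
time: 9.1
tcp_pos: [487.2, -69.5, 63.0]
orientation: [[-0.947, 0.322, -0.001], [0.322, 0.947, 0.0], [0.001, -0.0, -1.0]]
wrist_force: [-1.3, -0.3, 2.4]
width: 0.7
finger_force: 1.0
```

Request:
{"api": "move_arm", "payload": {
  "commands": [
    [0,0,2,0,0],
    [0,0,4,0,0],
    [0,0,6,0,0],
    [0,0,6,0,0],
    [0,0,6,0,0]
  ]
}}

```text
time: 9.6
tcp_pos: [487.2, -69.6, 58.1]
orientation: [[-0.947, 0.322, -0.001], [0.322, 0.947, 0.0], [0.001, 0.0, -1.0]]
wrist_force: [-4.4, 0.5, 11.1]
width: 0.7
finger_force: 5.4
```

Request:
{"api": "move_arm", "payload": {
  "commands": [
    [0,0,1,0,0],
    [0,0,2,0,0],
    [0,0,2,0,0],
    [0,0,2,0,0]
  ]
}}

```text
time: 10.0
tcp_pos: [487.3, -69.6, 57.7]
orientation: [[-0.947, 0.322, 0.0], [0.322, 0.947, 0.0], [-0.0, 0.0, -1.0]]
wrist_force: [-6.8, 2.2, 28.9]
width: 0.8
finger_force: 14.2
```

Request:
{"api": "move_arm", "payload": {
  "commands": [
    [0,0,-5,0,0],
    [0,0,-15,0,0],
    [0,0,-50,0,0],
    [0,0,-100,0,0],
    [0,0,-140,0,0]
  ]
}}

```text
time: 10.5
tcp_pos: [488.6, -70.0, 197.9]
orientation: [[-0.947, 0.322, 0.002], [0.322, 0.947, -0.0], [-0.002, 0.0, -1.0]]
wrist_force: [1.0, 0.2, -0.2]
width: 0.9
finger_force: 0.0
```

Request:
{"api": "move_arm", "payload": {
  "commands": [
    [40,0,0,0,0],
    [80,0,0,0,0],
    [120,0,0,0,0],
    [120,0,0,0,0],
    [120,0,0,0,0]
  ]
}}

```text
time: 11.0
tcp_pos: [375.0, -31.0, 196.1]
orientation: [[-0.947, 0.321, 0.003], [0.321, 0.947, -0.0], [-0.003, 0.001, -1.0]]
wrist_force: [0.4, -1.3, 0.1]
width: 0.8
finger_force: 0.0
```

Run:
```python
from h import *
I,D=save("scene","pics/s6.png"); J,_=save("top","pics/t6.png")
s=sense();print(s['tcp_pos'],s['wrist_force'])
import subprocess; print(subprocess.run("python3 m.py|grep -E 'orange|green|red|yellow'; python3 n.py | grep -E 'plate|green'",shell=True,capture_output=True,text=True).stdout)
cv2.imwrite('pics/z6.png',cv2.resize(I[140:290,230:450],None,fx=3.5,fy=3.5,interpolation=2)[...,::-1])
```

```text
[376.16819521 -31.35906122 195.90622766] [ 0.44302036 -0.27873728  0.14759086]
scene orange 70 px 292.1 184.3 med [470.1 162.7  71.9] z5-95 [61.5 86.8] rect [471.5 161.3] [13.1 26.4] 69.0
scene green 38 px 340.9 222.0 med [487.4 -71.7  63.7] z5-95 [61.8 66.3] rect [486.4 -69.7] [22.9 19.2] 3.1
scene red 78 px 348.7 236.8 med [ 467.2 -137.    63.3] z5-95 [56.  65.4] rect [ 468.2 -132.9] [26.  26.1] 3.0
scene red 37 px 422.4 251.2 med [ 575.7 -282.    68.7] z5-95 [62.7 73.8] rect [ 575.5 -280.3] [10.1 14.3] 11.4
scene yellow 336 px 344.2 238.0 med [ 463.9 -106.8   42.3] z5-95 [39.8 44.6] rect [479.2 -99.6] [123.   69.9] 74.2
scene yellow 43 px 420.9 264.1 med [ 570.3 -286.5   34.6] z5-95 [30.6 39.5] rect [ 572.2 -285.4] [10.7 23.5] 50.1
top orange 40 px 267.4 208.4 med [471.6 164.6  89.8] z5-95 [70.2 92.9] rect [471.2 165.2] [ 9.8 24.7] 70.7
top red 13 px 416.9 170.7 med [ 574.5 -276.3   71.4] z5-95 [64.9 75.6] rect [ 576.2 -276.7] [11.6  7.7] 63.8
top red 49 px 369.6 205.9 med [ 474.2 -132.8   63.7] z5-95 [58.9 67.7] rect [ 475.7 -132.9] [28.9 15.6] 89.5
top yellow 300 px 358.6 199.0 med [ 498.4 -102.6   41.8] z5-95 [38.7 48. ] rect [ 492.8 -105. ] [122.4  48.1] 78.3
scene plate ((476.62127685546875, 174.52554321289062), (192.97042846679688, 76.22366333007812), 70.87503814697266)
scene green [336 220  11   7  60] [484.91321748 -74.20441445  64.        ]
top plate ((477.0528259277344, 183.90036010742188), (185.24400329589844, 76.38809204101562), 71.06575775146484)
top green [344 198   9   9  62] [487.29227773 -68.65859789  64.        ]
green [-117.7951083    -0.15474501  132.22944144]
```

View pics/z6.png

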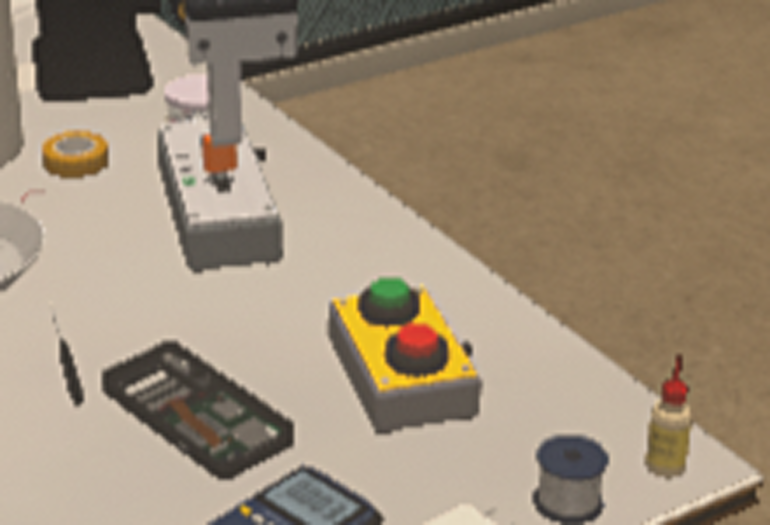

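The lever sits at the high mark, the green button is back up, both boxes are in place and the hand is clear.

```bash
python3 -c "
from rig import finish_job; print(finish_job())"
```

```text
the job is handed in; nothing more can be done
None
```

The lever is at the high stop, the green button was then pressed fully down and released, the red button wasn't touched, both boxes are in place, the hand is clear, and the job is handed in at about 11 s.

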